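Batch feeder: load the hopper, hold the gate dial at its third position

ROBOT

A 7-joint arm with a two-finger parallel gripper is mounted at the origin on the work surface; the furniture and walls round the work are solid. World frame = base frame: x ahead of the robot, y to its left, z up, the work surface at z = 0. Lengths are in m, angles in degrees, forces in N, time in s.
With the tool pointing down it reaches from about 0.425 to 1.025 m from the base axis. Payload 3.6 kg.
Tool frame: the origin (TCP) lies on the centre line of the jaws, within the pads' length; the fingertips stand 14 mm ahead of it and the grasp point (between the pads) lies 5 mm behind it; z points along the fingers, y is the line along which they close (so a half turn about z gives the same grasp; the last joint's range is limited). The gripper opens to 85 mm and grips with 20 to 120 N. Pads are 22 mm wide; open, the fingers measure 114 mm over their backs; the gripper's body (76 mm by 85 mm) begins 54 mm behind the grasp point. The pads swing forward as they close: fully open they stand 13 mm farther back than shut.
Start: joints at [66.721, 33.873, 2.773, 92.16, -1.908, 54.013, -1.931], TCP at [0.223, -0.69, 0.245] pointing down, gripper open.
Joint ranges: [-153.93, 153.93], [-27.13, 128.08], [-72.61, 78.16], [10.71, 143.7], [-87.88, 267.88], [4.46, 118.87], [-176.78, 176.78]. Speed limits (degrees/s): [147.25, 147.25, 180, 180, 180, 180, 180].

INTERFACE

Orientations are given as a 3x3 rotation matrix whose columns are the frame's x, y, z axes.
In Python, from workcell import robot gives the robot as it stands.
- The arm moves only by the tool arm_command, never from a script. Its argument "deltas" is a list of rows, each a list of 5 numbers: the shift along the tool's x, y, z in mm, then the turn about the tool's z in rad, then the opening, from -1 (shut) to 1 (fully open). In form: [[tx, ty, tz, spin, hand], ...]. A call has exactly 5 rows; each row is the pose to reach, as a shift and turn from the pose commanded when the call began, along the tool's axes at that moment; what a row does not reach only later rows make up. A row lasts 1/10 s, in which the tool goes at most 50 mm and 8.59 degrees, less where a joint would pass 70% of its speed; a pose out of reach is approached as far as the arm can. A call with a gripper value outside its range is refused whole. The fingers move at their own pace and stop on an object; "force" is the grip in N (left out, the last holds). Time passes only in rows, so rows that repeat a pose let the fingers close, or fill a call up. It gives the time, the measured TCP pose, the force, the opening and the grip force at its end, in the units of the state.
- robot.get_state(): the state, without advancing time (a new reading comes with each control period).
- robot.camera(name): name is "side" or "top" or "wrist"; returns a dict with "frame" (400x640x3 uint8, red, green, blue), "fx", "fy", "cx", "cy" (pixels), "T" (4x4, takes a point from camera to world coordinates); the wrist camera has in their place "T_tool_cam" (4x4, takes a point from camera to tool coordinates, whose origin is the TCP and whose axes are the flange's). Camera axes: x right, y up, looking along -z (the intrinsics and any distortion apply to the point x, -y, -z); pixel columns grow to the right and rows downward; lengths in m; the calibration is good to about 2 mm. A picture is of the moment at which its call begins: read the wrist's pose just before it. There is no depth.
- robot.close_job(): hands the job in; it is judged then, once.
The state is a dict: "clock": time; "q": joint angles; "dq": joint speeds; "effort": joint torques, N m; "ee_pos": TCP position; "ee_rot": TCP orientation; "ft_force": force on the tool from outside, world axes, zero at the start; "torque": the same for the moment, N m; "gripper_width": opening from 0.0 (shut) to 1.0 (fully open); "finger_force": force on a finger pad.
Only numpy, scipy, OpenCV 4.12 (cv2) and the standard library are available. Lean on these libraries where they do the work, as an engineer would, in place of code of your own. Each camera call takes 0.05 s, during which the arm holds its last target. There are 200 camera calls.

TASK

Tip the five ball knobs out of the scoop pan into the hopper of the batch feeder and stand the empty pan upright on the bench again. Then press the pad of the feeder's spring-return dial down past its first two clicks to the third and last position, where the gate is far enough open for the knobs to roll out into the collecting tray; all five must end up in the tray. The gate springs shut when let go and the next pan is to run straight through, so finish with the dial still held down at the third position; leave the other things on the bench where they are.

Things in the scene. Friction and masses are not known exactly. Their poses are not given: they have to be found in the camera images.
- scoop_grip (a point): Centre of the pan's grip: a black cross bar over the middle of the pan, along this frame's y, 80 mm long between its posts, 12 mm thick in x, 20 mm high; take it from above, fingers closing along x. 86 mm above the pan's underside (the bench when it stands). z up when it stands; the mouth is towards -x.
- scoop_lip (a point): Middle of the pan's pouring lip, 103 mm towards -x and 61 mm below scoop_grip. Aluminium scoop pan 84 mm wide, walls 42 mm; flat floor from x = -56 to +56 mm, then a 25 degree ramp up to this lip, open in front. 0.2 to 0.3 kg plus 0.15 kg of knobs. Knobs roll out once the pan is tipped mouth-down over 25 degrees; 40 to 45 degrees empties it.
- knob1: One of five equal black ball knobs, 30 mm diameter, polished, small brass insert, 30 g; origin at its centre. They start in the scoop pan and roll freely.
- knob2: One of five equal black ball knobs, 30 mm diameter, polished, small brass insert, 30 g; origin at its centre. They start in the scoop pan and roll freely.
- knob3: One of five equal black ball knobs, 30 mm diameter, polished, small brass insert, 30 g; origin at its centre. They start in the scoop pan and roll freely.
- knob4: One of five equal black ball knobs, 30 mm diameter, polished, small brass insert, 30 g; origin at its centre. They start in the scoop pan and roll freely.
- knob5: One of five equal black ball knobs, 30 mm diameter, polished, small brass insert, 30 g; origin at its centre. They start in the scoop pan and roll freely.
- hopper_mouth (a point): Centre of the hopper's open mouth, in its rim's plane 190 mm above the bench; feeder axes: -x its front (gate, chute, tray), z up. Opening: 75 mm to each side in y, -78 to +78 mm in x. Inside it tapers to a trough 120 mm wide whose floor slopes 15 degrees down to the gate at x = -83 mm, 80 to 118 mm below the rim. Grey sheet-metal stand, fixed.
- dial_angle (a joint): Dial angle, rad: 0 at rest (pad up, gate shut), growing as the pad goes down, stop at 0.86. Clicks at 0.22, 0.44, 0.66 part its positions: first 0.33 (gate 15 mm open), second 0.55 (25 mm), third 0.72 to 0.86 (33 to 40 mm, lets the knobs through; three pips). A spring drives it back to 0; pressing takes 3 N at first, 8 N at the end, plus 2 N before each click.
- pad_top (a point): Where to press: centre of the upper face of the dial's black rubber pad, 30 by 34 mm, 7 mm thick, at the end of a steel lever. About 165 mm above the bench at rest, 95 mm at the third position; tilts from 0.45 rad to -0.35 rad. It swings 85 mm from dial_axis and shifts under 13 mm sideways on the way. Free above and on its outer side.
- dial_axis (a point): Middle of the dial's level axis, 125 mm above the bench, parallel to the feeder's x; the pad lies 85 mm from it towards the feeder's -y (its right, seen from the front). A round aluminium plate with one, two and three pips stands behind it. Axes as the feeder's.
- dial: The turning part of the dial: hub, steel lever and rubber pad; origin on its axis (as dial_axis), axes as the feeder's while at rest. The hand must be pressing it, on the pad, at the end.
- tray: Loose open collecting tray of sheet steel, 150 (x) by 170 (y) by 42 mm, walls 3 mm, 0.45 kg, standing on the bench in front of the feeder, its rear edge under the chute's end; origin at the centre of its underside, x and y as the feeder's.
- mug: White mug with a handle, 91 mm high, 82 mm wide; origin under it. Leave it where it is.
- tape_measure: Tape measure, 66 by 74 by 36 mm; origin under it. Leave it where it is.
- jar_a: Screw-top jar, 47 mm wide, 76 mm high, standing in the white packing tray; origin under it. Leave it where it is.
Things that resemble listed ones, but are neither listed nor needed, are in the scene too. What is shaped like the part that bears scoop_grip but green is not meant.

How it is judged (in metres and radians):
On the way, in this order (a step that is already met when the one before it is completed fails the run):
1. all five knobs are in the hopper, behind the shut gate (x of knob1 in the frame of hopper_mouth between -0.083 and 0.085 m and y of knob1 in the frame of hopper_mouth between -0.085 and 0.085 m and z of knob1 in the frame of hopper_mouth between -0.15 and 0 m and x of knob2 in the frame of hopper_mouth between -0.083 and 0.085 m and y of knob2 in the frame of hopper_mouth between -0.085 and 0.085 m and z of knob2 in the frame of hopper_mouth between -0.15 and 0 m and x of knob3 in the frame of hopper_mouth between -0.083 and 0.085 m and y of knob3 in the frame of hopper_mouth between -0.085 and 0.085 m and z of knob3 in the frame of hopper_mouth between -0.15 and 0 m and x of knob4 in the frame of hopper_mouth between -0.083 and 0.085 m and y of knob4 in the frame of hopper_mouth between -0.085 and 0.085 m and z of knob4 in the frame of hopper_mouth between -0.15 and 0 m and x of knob5 in the frame of hopper_mouth between -0.083 and 0.085 m and y of knob5 in the frame of hopper_mouth between -0.085 and 0.085 m and z of knob5 in the frame of hopper_mouth between -0.15 and 0 m and value of joint dial_angle below 0.1 rad), for 0.2 s.
2. the pan stands upright on the bench, the knobs still in the hopper (angle between scoop_grip's own z axis and vertical below 0.12 rad and height (world z) of scoop_grip between 0.078 and 0.094 m and x of knob1 in the frame of hopper_mouth between -0.083 and 0.085 m and y of knob1 in the frame of hopper_mouth between -0.085 and 0.085 m and z of knob1 in the frame of hopper_mouth between -0.15 and 0 m and x of knob2 in the frame of hopper_mouth between -0.083 and 0.085 m and y of knob2 in the frame of hopper_mouth between -0.085 and 0.085 m and z of knob2 in the frame of hopper_mouth between -0.15 and 0 m and x of knob3 in the frame of hopper_mouth between -0.083 and 0.085 m and y of knob3 in the frame of hopper_mouth between -0.085 and 0.085 m and z of knob3 in the frame of hopper_mouth between -0.15 and 0 m and x of knob4 in the frame of hopper_mouth between -0.083 and 0.085 m and y of knob4 in the frame of hopper_mouth between -0.085 and 0.085 m and z of knob4 in the frame of hopper_mouth between -0.15 and 0 m and x of knob5 in the frame of hopper_mouth between -0.083 and 0.085 m and y of knob5 in the frame of hopper_mouth between -0.085 and 0.085 m and z of knob5 in the frame of hopper_mouth between -0.15 and 0 m), for 0.3 s.
3. the dial is pressed to its third position by the hand on its pad (value of joint dial_angle above 0.72 rad and contact force between any of the fingers, the arm and dial above 1 N), for 0.3 s.
At the end, for the whole second after the job is handed in: For the last second the hand presses the dial's pad (over 1 N) and the dial is at its third position (over 0.72 of 0.86 rad); all five knobs lie in the tray (centres within its outline, under 45 mm above its underside); the pan stands on the bench, upright within 0.12 rad (all of step 3 and x of knob1 in the frame of tray between -0.075 and 0.075 m and y of knob1 in the frame of tray between -0.085 and 0.085 m and z of knob1 in the frame of tray between 0 and 0.045 m and x of knob2 in the frame of tray between -0.075 and 0.075 m and y of knob2 in the frame of tray between -0.085 and 0.085 m and z of knob2 in the frame of tray between 0 and 0.045 m and x of knob3 in the frame of tray between -0.075 and 0.075 m and y of knob3 in the frame of tray between -0.085 and 0.085 m and z of knob3 in the frame of tray between 0 and 0.045 m and x of knob4 in the frame of tray between -0.075 and 0.075 m and y of knob4 in the frame of tray between -0.085 and 0.085 m and z of knob4 in the frame of tray between 0 and 0.045 m and x of knob5 in the frame of tray between -0.075 and 0.075 m and y of knob5 in the frame of tray between -0.085 and 0.085 m and z of knob5 in the frame of tray between 0 and 0.045 m and angle between scoop_grip's own z axis and vertical below 0.12 rad and height (world z) of scoop_grip between 0.078 and 0.094 m); the arm keeps its last pose, push and grip.
It fails at once if the mug is moved by more than 30 mm (distance of mug from where it was at the start of the episode above 0.03 m).
It fails at once if the tape measure is moved by more than 30 mm (distance of tape_measure from where it was at the start of the episode above 0.03 m).
It fails at once if the jar is moved by more than 30 mm (distance of jar_a from where it was at the start of the episode above 0.03 m).
It also fails if it takes over 72 s, if anything falls off the work surface, if the arm or the gripper's body presses on something with over 40 N, if the wrist force passes 120 N, or if a joint passes its speed limit or range.

## Working session

There is one attempt and no reset: what is moved stays moved. The work goes in short steps, Python scripts to look and compute and a tool call to move; the robot and the scene stay as the last step left them, time stands still between calls to the robot, and variables do not carry over. Pictures are saved under pics/ and viewed, at most 10 in all, crops included, and the job is handed in when it is done.

Besides the shell and the picture viewer there is one more tool, called after "Request:" by a JSON object that holds its "fn" and its "kwargs", one argument or row to a line. arm_command: Moves the arm, as the interface text tells. Its arguments: {"type":"object","properties":{"deltas":{"type":"array"},"force":{"type":"number"}},"required":["deltas"]}

```bash
mkdir -p pics
cat > h.py <<'E'
import numpy as np, cv2, json
from workcell import robot
def snap(n,f):
    s=robot.get_state(); c=robot.camera(n); cv2.imwrite('pics/'+f+'.png',c['frame'][:,:,::-1])
    T=c.get('T')
    if T is None:
        W=np.eye(4);W[:3,:3]=s['ee_rot'];W[:3,3]=s['ee_pos'];T=W@np.array(c['T_tool_cam'])
    np.savez('pics/'+f+'.npz',T=T,k=[c['fx'],c['fy'],c['cx'],c['cy']]); return c
def load(f):
    d=np.load('pics/'+f+'.npz');return d['T'],d['k']
def ray(f,u,v):
    T,k=load(f);d=T[:3,:3]@np.array([(u-k[2])/k[0],-(v-k[3])/k[1],-1]);return T[:3,3],d
def atz(f,u,v,z):
    o,d=ray(f,u,v);return o+d*(z-o[2])/d[2]
def proj(f,p):
    T,k=load(f);q=T[:3,:3].T@(np.array(p)-T[:3,3]);return k[2]+k[0]*q[0]/-q[2],k[3]-k[1]*q[1]/-q[2]
E
python3 - <<'E'
from h import *
for n in ['top','side']:
    c=snap(n,n+'1'); print(n,c['fx'],c['T'],[k for k in c])
s=robot.get_state();print(s['ee_pos'],s['ee_rot'],s['clock'],s['q'])
E
```

```text
top 392.51692613552933 [[-0.00710281  0.9875877  -0.1569079   0.28491277]
 [-0.99974    -0.01041312 -0.0202852   0.01018652]
 [-0.02166732  0.15672302  0.98740489  1.42766198]
 [ 0.          0.          0.          1.        ]] ['frame', 'fx', 'fy', 'cx', 'cy', 'T']
side 392.97799214145766 [[ 0.99935276 -0.00254114  0.03588312  0.51841749]
 [ 0.03157866  0.53972131 -0.84125127 -0.86503541]
 [-0.01722914  0.84183992  0.53945223  0.69799568]
 [ 0.          0.          0.          1.        ]] ['frame', 'fx', 'fy', 'cx', 'cy', 'T']
[ 0.22284508 -0.68911139  0.24424702] [[ 9.51478274e-01  3.07714953e-01 -7.76397280e-04]
 [ 3.07715901e-01 -9.51476281e-01  1.95206312e-03]
 [-1.38044586e-04 -2.09625544e-03 -9.99997793e-01]] 0.1 [66.72240478 33.92011358  2.76841504 92.23105856 -1.90696579 54.01529744
 -1.9341475 ]
```

View pics/top1.png

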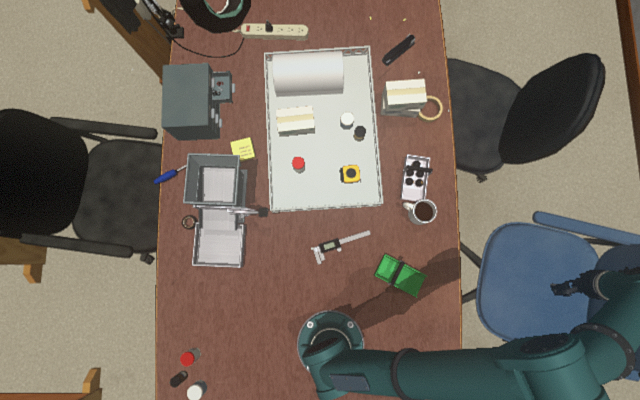

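View pics/side1.png

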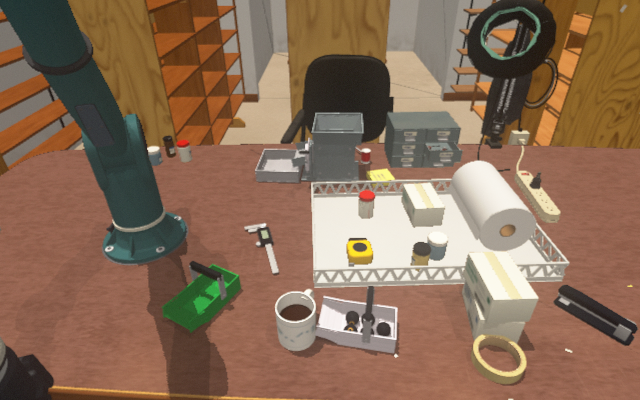

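Run:
```python
from h import *
t=cv2.imread('pics/top1.png');s=cv2.imread('pics/side1.png')
def cr(i,u,v,w,h): return cv2.resize(i[v:v+h,u:u+w],(400,300),interpolation=cv2.INTER_CUBIC)
o=np.vstack([np.hstack([cr(t,380,145,80,60+20-20),cr(s,310,275,100,75)]),np.hstack([cr(t,170,140,120,90),cr(s,240,105,140,105)])])
cv2.imwrite('pics/c1.png',o)
```

```text
(no output)
```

View pics/c1.png

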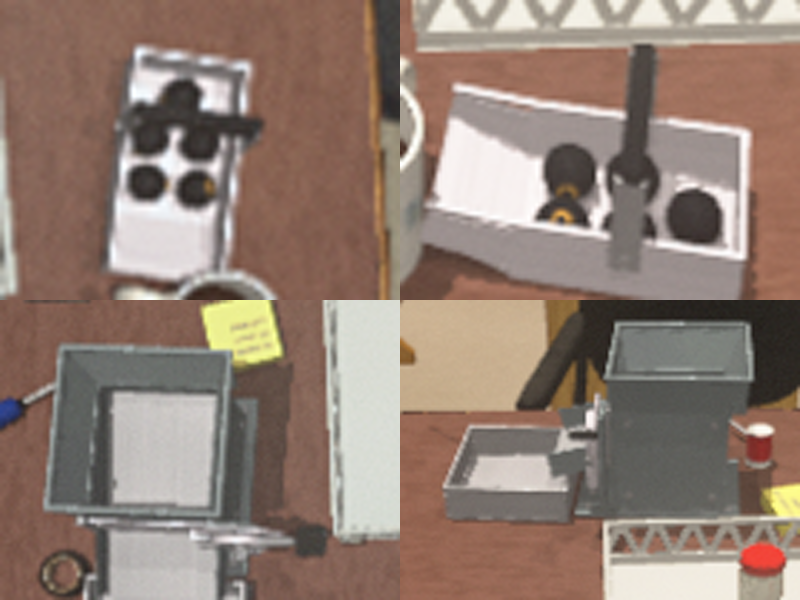

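Run:
```python
from h import *
np.set_printoptions(precision=4,suppress=True)
a=atz('top1',404,168.6,.096);b=atz('top1',432.4,170.6,.096);print('bar',a,b,(a+b)/2,np.degrees(np.arctan2(*(b-a)[:2])),np.linalg.norm(a-b))
C=[atz('top1',170+u/3.3333,140+v/3.3333,.19) for u,v in [(62,347),(233,351),(222,516),(45,509)]];print(np.array(C),np.mean(C,0))
print('side proj bar',proj('side1',(a+b)/2),'hop corners',[proj('side1',c) for c in C])
print('pad',atz('top1',170+310/3.3333,140+240/3.3333,.165))
p=[atz('top1',380+u/5,145+v/5,.044) for u,v in [(137,48),(250,65),(233,272),(108,272)]];print('pan',np.array(p),np.mean(p,0))
print('tray',np.array([atz('top1',u,v,.042) for u,v in [(193,265),(242,267)]]))
```

```text
bar [ 0.6004 -0.2619  0.096 ] [ 0.5922 -0.3593  0.096 ] [ 0.5963 -0.3106  0.096 ] -175.13850586034326 0.09768138621830198
[[0.3421 0.4446 0.19  ]
 [0.337  0.2817 0.19  ]
 [0.1852 0.2883 0.19  ]
 [0.1924 0.4538 0.19  ]] [0.2642 0.3671 0.19  ]
side proj bar (np.float64(365.5626449605651), np.float64(298.7954617678365)) hop corners [(np.float64(277.0156935626097), np.float64(115.73149303308679)), (np.float64(269.85546807323993), np.float64(134.73081949125327)), (np.float64(222.81461539052162), np.float64(134.02932676469217)), (np.float64(235.2902225346706), np.float64(114.97238166816645))]
pad [0.4451 0.2144 0.165 ]
pan [[ 0.6645 -0.287   0.044 ]
 [ 0.6508 -0.3675  0.044 ]
 [ 0.4998 -0.3477  0.044 ]
 [ 0.5007 -0.2594  0.044 ]] [ 0.579  -0.3154  0.044 ]
tray [[0.2759 0.4777 0.042 ]
 [0.2678 0.305  0.042 ]]
```

Run:
```python
from h import *
np.set_printoptions(precision=4,suppress=True)
C=np.array([atz('top1',170+u/3.3333,140+(v-300)/3.3333,.19) for u,v in [(62,347),(233,351),(222,516),(45,509)]]);print(C,C.mean(0))
print('hop corners',[proj('side1',c) for c in C])
e=(C[0]+C[1]-C[2]-C[3])/2; print('yaw',np.degrees(np.arctan2(e[1],e[0])), np.linalg.norm(e), np.linalg.norm(C[1]-C[0]),np.linalg.norm(C[2]-C[3]))
p=atz('top1',170+310/3.3333,140+240/3.3333,.165); print('pad',p,proj('side1',p))
```

```text
[[0.6355 0.4577 0.19  ]
 [0.6292 0.2888 0.19  ]
 [0.466  0.2954 0.19  ]
 [0.4746 0.467  0.19  ]] [0.5513 0.3772 0.19  ]
hop corners [(np.float64(360.48026398538343), np.float64(113.95677398395749)), (np.float64(362.254703823788), np.float64(133.53933646857024)), (np.float64(310.6735172138116), np.float64(132.84427456038975)), (np.float64(314.8354052876004), np.float64(113.22194913261752))]
yaw -2.818378432940217 0.16227375926328821 0.16908644143207685 0.17179928336926598
pad [0.4451 0.2144 0.165 ] (np.float64(303.0338765915779), np.float64(151.26973088826756))
```

Pictures: the white pan is at top px (416,178) with its mouth towards world -x (the mug). The hopper rim is at about (213,180), and its corners agree with the side view. The pad is at (263,212). Next I move over the pan for a closer look.

Request:
{"fn": "arm_command", "kwargs": {
  "deltas": [
    [47, -24, -6, -0.14, 1],
    [94, -49, -12, -0.28, 1],
    [141, -73, -18, -0.42, 1],
    [188, -98, -24, -0.56, 1],
    [235, -122, -30, -0.7, 1]
  ],
  "force": 60
}}

```text
clock: 0.6
ee_pos: [0.3985, -0.5112, 0.2733]
ee_rot: [[0.525, 0.851, -0.001], [0.851, -0.525, 0.0], [0.0, -0.001, -1.0]]
ft_force: [0.8, -0.6, 0.7]
gripper_width: 0.998
finger_force: 0.0
```

```bash
cat >> h.py <<'E'
def go(p,yaw):  # yaw of tool y axis (deg); prints delta
    s=robot.get_state();R=np.array(s['ee_rot']);e=np.array(s['ee_pos'])
    d=R.T@(np.array(p)-e)*1000;y=R[:,1];cur=np.degrees(np.arctan2(y[1],y[0]));t=(yaw-cur+180)%360-180
    print('t',round(s['clock'],2),'tcp',np.round(e,4),'yaw',round(cur,1),'q7',s['q'][6].round(0),'delta',d.round(1),'spin',round(-np.radians(t),3),'F',np.round(s['ft_force'],1),'w',round(s['gripper_width'],3),s['finger_force'])
E
python3 -c "
from h import *
go([.596,-.311,.30],-7)"
```

```text
t 0.6 tcp [ 0.3985 -0.5112  0.2733] yaw -31.6 q7 12.0 delta [274.1  63.1 -26.7] spin -0.43 F [ 0.8 -0.6  0.7] w 0.998 0.0
```

Request:
{"fn": "arm_command", "kwargs": {
  "deltas": [
    [47, 10, -5, -0.14, 1],
    [94, 20, -10, -0.28, 1],
    [141, 30, -15, -0.37, 1],
    [188, 40, -20, -0.37, 1],
    [235, 50, -25, -0.37, 1]
  ]
}}

```text
clock: 1.1
ee_pos: [0.5651, -0.3386, 0.2982]
ee_rot: [[0.187, 0.982, -0.001], [0.982, -0.187, 0.0], [0.0, -0.001, -1.0]]
ft_force: [0.6, -0.0, 0.1]
gripper_width: 0.999
finger_force: 0.0
```

Request:
{"fn": "arm_command", "kwargs": {
  "deltas": [
    [15, -10, 0, 0, 1],
    [15, -10, 0, 0, 1],
    [15, -10, 0, 0, 1],
    [15, -10, 0, 0, 1],
    [15, -10, 0, 0, 1]
  ]
}}

```text
clock: 1.6
ee_pos: [0.5564, -0.3258, 0.2981]
ee_rot: [[0.19, 0.982, -0.001], [0.982, -0.19, -0.001], [-0.001, -0.001, -1.0]]
ft_force: [0.1, -0.7, -0.2]
gripper_width: 1.0
finger_force: 0.0
```

```bash
python3 -c "
from h import *
go([.596,-.311,.30],-7)
snap('wrist','w1')"
```

```text
t 1.6 tcp [ 0.5564 -0.3258  0.2981] yaw -11.0 q7 7.0 delta [22.1 36.1 -1.9] spin -0.069 F [ 0.1 -0.7 -0.2] w 1.0 0.0
```

View pics/w1.png

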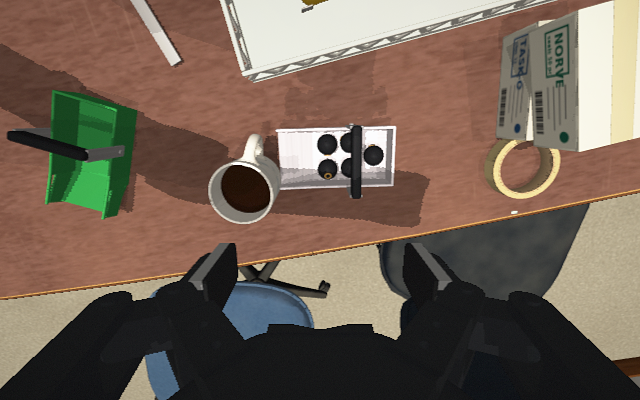

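Wrist view: the bar runs from (356,126) to (357,198). The mug (245,190) nearly touches the lip on the left.

Run:
```python
from h import *
a=atz('w1',356,126,.096);b=atz('w1',357,198,.096);v=a-b
if v[1]<0:v=-v
yaw=np.degrees(np.arctan2(-v[0],v[1]));m=(a+b)/2
print(a,b,m,np.linalg.norm(v),yaw)
P=[(396,126),(393,186),(276,130),(280,190)]
c=[atz('w1',u,v,z) for (u,v),z in zip(P,[.042,.042,.046,.046])];print(np.array(c))
for i,j in ((0,2),(1,3)):
  e=c[i]-c[j];print(np.degrees(np.arctan2(e[1],e[0])))
go([m[0],m[1],.30],yaw)
```

```text
[ 0.61020461 -0.27316824  0.096     ] [ 0.59806594 -0.3581087   0.096     ] [ 0.60413528 -0.31563847  0.096     ] 0.08580342946948986 -8.132962596085495
[[ 0.6689626  -0.28568804  0.042     ]
 [ 0.6551537  -0.36663838  0.042     ]
 [ 0.51127418 -0.2602807   0.046     ]
 [ 0.49777355 -0.34108844  0.046     ]]
-9.153042125256015
-9.221254971971478
t 1.65 tcp [ 0.5565 -0.3255  0.2982] yaw -10.9 q7 7.0 delta [18.7 44.9 -1.9] spin -0.049 F [ 0.4  0.  -0.1] w 0.997 0.0
```

Request:
{"fn": "arm_command", "kwargs": {
  "deltas": [
    [17, 46, 36, -0.033, 1],
    [17, 46, 80, -0.033, 1],
    [17, 46, 125, -0.033, 1],
    [17, 46, 125, -0.033, 1],
    [17, 46, 125, -0.033, 1]
  ]
}}

```text
clock: 2.15
ee_pos: [0.6052, -0.3163, 0.1732]
ee_rot: [[0.156, 0.988, -0.002], [0.988, -0.156, 0.0], [0.0, -0.002, -1.0]]
ft_force: [-0.3, -0.4, 1.3]
gripper_width: 0.999
finger_force: 0.0
```

```bash
python3 -c "
from h import *
go([.605,-.3165,.083],-9)
snap('wrist','w2')"
```

```text
t 2.15 tcp [ 0.6052 -0.3163  0.1732] yaw -9.0 q7 4.0 delta [-0.2  0.  90.2] spin 0.001 F [-0.3 -0.4  1.3] w 0.999 0.0
```

View pics/w2.png

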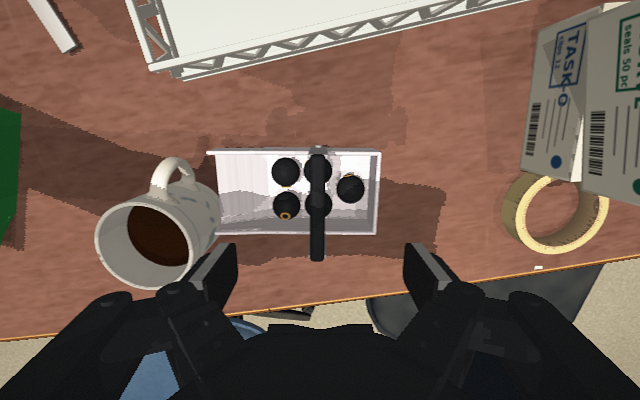

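Wrist: the bar (318,150)–(318,260) is centred between the fingers.

```bash
python3 -c "
from h import *
a=atz('w2',318,149,.096);b=atz('w2',317.5,260,.096);print(a,b,(a+b)/2)"
```

```text
[ 0.61275014 -0.26860811  0.096     ] [ 0.59825823 -0.35694631  0.096     ] [ 0.60550419 -0.31277721  0.096     ]
```

Request:
{"fn": "arm_command", "kwargs": {
  "deltas": [
    [0, 0, 30, 0, 1],
    [0, 0, 60, 0, 1],
    [0, 0, 90, 0, 1],
    [0, 0, 90, 0, 0.6],
    [0, 0, 90, 0, 0.0]
  ]
}}

```text
clock: 2.7
ee_pos: [0.6073, -0.3165, 0.0861]
ee_rot: [[0.155, 0.988, 0.003], [0.988, -0.155, -0.002], [-0.001, 0.004, -1.0]]
ft_force: [0.2, -0.0, 1.0]
gripper_width: 0.694
finger_force: 0.0
```

Request:
{"fn": "arm_command", "kwargs": {
  "deltas": [
    [0, 0, 0, 0, -0.6],
    [0, 0, 0, 0, -1],
    [0, 0, 0, 0, -1],
    [0, 0, 0, 0, -1],
    [0, 0, 0, 0, -1]
  ]
}}

```text
clock: 3.2
ee_pos: [0.6061, -0.316, 0.0852]
ee_rot: [[0.155, 0.988, 0.001], [0.988, -0.155, -0.001], [-0.001, 0.001, -1.0]]
ft_force: [-1.6, 0.5, 7.2]
gripper_width: 0.128
finger_force: 59.9
```

Request:
{"fn": "arm_command", "kwargs": {
  "deltas": [
    [0, 0, -15, 0, -1],
    [0, 0, -45, 0, -1],
    [0, 0, -85, 0, -1],
    [2, 0, -130, 0, -1],
    [10, -2, -175, 0, -1]
  ]
}}

```text
clock: 3.7
ee_pos: [0.6043, -0.3062, 0.2599]
ee_rot: [[0.156, 0.988, -0.001], [0.988, -0.156, -0.0], [-0.0, -0.001, -1.0]]
ft_force: [-0.4, -0.5, -4.2]
gripper_width: 0.125
finger_force: 58.8
```

Request:
{"fn": "arm_command", "kwargs": {
  "deltas": [
    [20, -3, -30, 0, -1],
    [45, -8, -42, 0, -1],
    [75, -13, -45, 0, -1],
    [105, -18, -45, -0.02, -1],
    [135, -23, -45, -0.04, -1]
  ]
}}

```text
clock: 4.2
ee_pos: [0.6026, -0.1669, 0.3038]
ee_rot: [[0.114, 0.993, -0.0], [0.993, -0.114, 0.0], [0.0, -0.0, -1.0]]
ft_force: [0.7, 0.7, -3.8]
gripper_width: 0.126
finger_force: 58.8
```

Request:
{"fn": "arm_command", "kwargs": {
  "deltas": [
    [30, -5, 0, -0.02, -1],
    [60, -10, 0, -0.03, -1],
    [90, -15, 0, -0.05, -1],
    [120, -20, 0, -0.06, -1],
    [150, -25, 0, -0.07, -1]
  ]
}}

```text
clock: 4.7
ee_pos: [0.5948, -0.0152, 0.3035]
ee_rot: [[0.044, 0.999, -0.001], [0.999, -0.044, -0.0], [-0.0, -0.001, -1.0]]
ft_force: [0.7, 0.2, -4.4]
gripper_width: 0.126
finger_force: 58.8
```

```bash
python3 -c "
from h import *
go([.594,.375,.306],-2.8)"
```

```text
t 4.7 tcp [ 0.5948 -0.0152  0.3035] yaw -2.5 q7 -16.0 delta [389.8 -18.1  -2.5] spin 0.005 F [ 0.7  0.2 -4.4] w 0.126 58.79910886287689
```

Request:
{"fn": "arm_command", "kwargs": {
  "deltas": [
    [30, -1, 0, 0, -1],
    [60, -3, -2, 0, -1],
    [90, -4, -3, 0, -1],
    [120, -6, -3, 0, -1],
    [150, -7, -3, 0, -1]
  ]
}}

```text
clock: 5.2
ee_pos: [0.5945, 0.1347, 0.3066]
ee_rot: [[0.045, 0.999, -0.001], [0.999, -0.045, -0.0], [-0.0, -0.001, -1.0]]
ft_force: [-0.1, -0.2, -3.6]
gripper_width: 0.126
finger_force: 58.8
```

Request:
{"fn": "arm_command", "kwargs": {
  "deltas": [
    [30, -1, 0, 0, -1],
    [60, -3, 0, 0, -1],
    [90, -4, 0, 0, -1],
    [120, -6, 0, 0, -1],
    [147, -7, 0, 0, -1]
  ]
}}

```text
clock: 5.7
ee_pos: [0.594, 0.2823, 0.3064]
ee_rot: [[0.044, 0.999, -0.001], [0.999, -0.044, -0.0], [-0.0, -0.001, -1.0]]
ft_force: [-0.6, 0.1, -2.7]
gripper_width: 0.127
finger_force: 58.8
```

Request:
{"fn": "arm_command", "kwargs": {
  "deltas": [
    [25, -1, 0, 0, -1],
    [45, -2, 0, 0, -1],
    [60, -3, 0, 0, -1],
    [72, -4, 0, 0, -1],
    [80, -4, 0, 0, -1]
  ]
}}

```text
clock: 6.2
ee_pos: [0.5946, 0.3615, 0.3063]
ee_rot: [[0.045, 0.999, -0.0], [0.999, -0.045, -0.0], [-0.0, -0.0, -1.0]]
ft_force: [-0.4, 0.7, -4.5]
gripper_width: 0.122
finger_force: 58.8
```

Run:
```python
from h import *
go([.594,.375,.306],-2.8)
snap('top','t2');snap('side','s2');snap('wrist','w3')
t=cv2.imread('pics/t2.png')[120:270,140:290];s=cv2.imread('pics/s2.png')[50:200,240:440];w=cv2.imread('pics/w3.png')
o=np.zeros((600,800,3),np.uint8);o[:300,:300]=cv2.resize(t,(300,300),interpolation=2);o[:300,300:700]=cv2.resize(s,(400,300),interpolation=2);o[300:,:480]=cv2.resize(w,(480,300))
cv2.imwrite('pics/c2.png',o)
```

```text
t 6.2 tcp [0.5946 0.3615 0.3063] yaw -2.6 q7 -50.0 delta [13.4 -1.2  0.3] spin 0.004 F [-0.4  0.7 -4.5] w 0.122 58.79937708377838
```

View pics/c2.png

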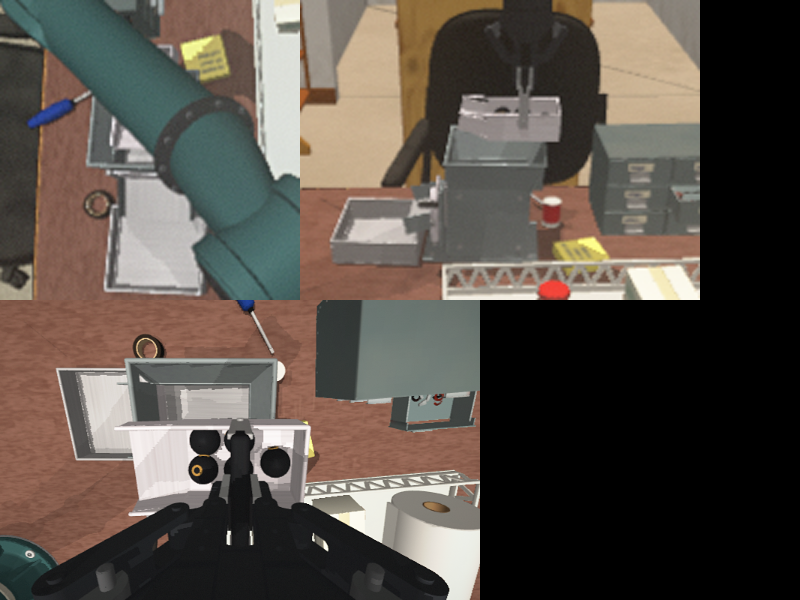

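The five knobs are still in the pan. The side view shows the pan over the hopper with the lip to the left (-x). In the wrist view, the rim's far corners at (167,80) and (369,80) give a check of the hopper position.

Run:
```python
from h import *
w=[atz('w3',u,80,.19) for u in (167,369)]
R=np.array([[.9988,.0488],[-.0488,.9988]])
print(w,[R.T@(p[:2]-[.5513,.3772]) for p in w])
go([.594,.375,.279],-2.8)
```

```text
[array([0.47622452, 0.46706411, 0.19      ]), array([0.64042103, 0.45985036, 0.19      ])] [array([-0.07937075,  0.08609259]), array([0.08498075, 0.08690029])]
t 6.35 tcp [0.5949 0.3607 0.3063] yaw -2.6 q7 -50.0 delta [14.3 -1.5 27.3] spin 0.004 F [ 1.2  0.5 -3.6] w 0.127 58.79803240299225
```

Request:
{"fn": "arm_command", "kwargs": {
  "deltas": [
    [7, -3, 10, 0, -1],
    [14, -5, 20, 0, -1],
    [14, -5, 27, 0, -1],
    [14, -5, 29, 0, -1],
    [14, -5, 29, 0, -1]
  ],
  "force": 25
}}

```text
clock: 6.85
ee_pos: [0.5892, 0.3763, 0.2782]
ee_rot: [[0.044, 0.999, -0.001], [0.999, -0.044, 0.001], [0.001, -0.001, -1.0]]
ft_force: [-3.0, 0.5, 2.4]
gripper_width: 0.127
finger_force: 59.7
```

Request:
{"fn": "arm_command", "kwargs": {
  "deltas": [
    [0, -2, 2, 0, -1],
    [0, -4, 4, 0, -1],
    [0, -6, 5, 0, -1],
    [0, -8, 7, 0, -1],
    [0, -10, 8, 0, -1]
  ],
  "force": 20
}}

```text
clock: 7.35
ee_pos: [0.5856, 0.3768, 0.2761]
ee_rot: [[0.045, 0.999, 0.014], [0.999, -0.046, 0.004], [0.005, 0.014, -1.0]]
ft_force: [0.0, -4.0, 18.8]
gripper_width: 0.127
finger_force: 63.8
```

Run:
```python
from h import *
go([.591,.375,.275],-2.8)
snap('side','s3')
```

```text
t 7.35 tcp [0.5856 0.3768 0.2761] yaw -2.6 q7 -53.0 delta [-1.5  5.5  1.1] spin 0.003 F [ 0.  -4.  18.8] w 0.127 63.83576902910136
```

Request:
{"fn": "arm_command", "kwargs": {
  "deltas": [
    [0, 0, 0, 0, -0.74],
    [0, 0, 0, 0, -0.72],
    [0, 0, 0, 0, -0.7],
    [0, 0, 0, 0, -0.7],
    [0, 0, 0, 0, -0.7]
  ],
  "force": 20
}}

```text
clock: 7.9
ee_pos: [0.5809, 0.377, 0.2726]
ee_rot: [[0.044, 0.999, 0.003], [0.999, -0.044, 0.002], [0.003, 0.003, -1.0]]
ft_force: [-5.0, -1.5, 10.2]
gripper_width: 0.152
finger_force: 19.4
```

Request:
{"fn": "arm_command", "kwargs": {
  "deltas": [
    [0, -2, 3, 0, -0.69],
    [0, -4, 6, 0, -0.68],
    [0, -6, 8, 0, -0.66],
    [0, -8, 10, 0, -0.64],
    [0, -9, 12, 0, -0.64]
  ],
  "force": 20
}}

```text
clock: 8.4
ee_pos: [0.5673, 0.3779, 0.2605]
ee_rot: [[0.043, 0.999, -0.005], [0.999, -0.043, 0.0], [-0.0, -0.005, -1.0]]
ft_force: [-12.5, -2.8, 19.0]
gripper_width: 0.18
finger_force: 27.9
```

Run:
```python
from h import *
go([.591,.375,.275],-2.8)
snap('side','s4');snap('wrist','w4')
s=cv2.imread('pics/s4.png')[40:140,280:413];w=cv2.imread('pics/w4.png')
cv2.imwrite('pics/c3.png',np.vstack([cv2.resize(s,(400,300),interpolation=2),cv2.resize(w,(400,250))]))
```

```text
t 8.4 tcp [0.5673 0.3779 0.2605] yaw -2.4 q7 -53.0 delta [ -1.9  23.8 -14.6] spin 0.006 F [-12.5  -2.8  19. ] w 0.18 27.88977049291134
```

View pics/c3.png

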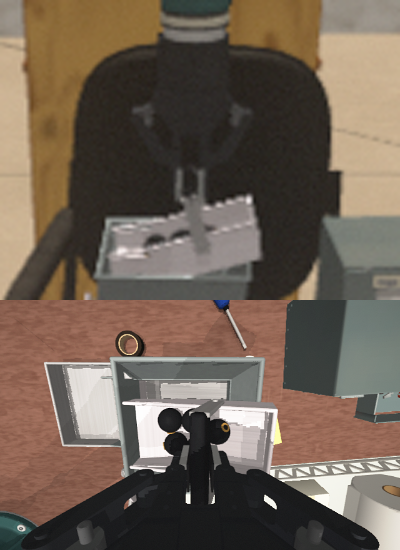

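Request:
{"fn": "arm_command", "kwargs": {
  "deltas": [
    [0, -1, 3, 0, -0.62],
    [0, -2, 5, 0, -0.6],
    [0, -3, 7, 0, -0.58],
    [0, -4, 9, 0, -0.57],
    [0, -5, 11, 0, -0.56]
  ],
  "force": 20
}}

```text
clock: 9.0
ee_pos: [0.5566, 0.3783, 0.2469]
ee_rot: [[0.041, 0.999, -0.016], [0.999, -0.041, -0.003], [-0.003, -0.016, -1.0]]
ft_force: [-18.6, -1.3, 11.4]
gripper_width: 0.222
finger_force: 10.7
```

Request:
{"fn": "arm_command", "kwargs": {
  "deltas": [
    [0, -1, 2, 0, -0.55],
    [0, -2, 5, 0, -0.54],
    [0, -3, 7, 0, -0.53],
    [0, -4, 10, 0, -0.52],
    [0, -5, 12, 0, -0.52]
  ],
  "force": 20
}}

```text
clock: 9.5
ee_pos: [0.5487, 0.3786, 0.2335]
ee_rot: [[0.039, 0.999, -0.021], [0.999, -0.04, -0.004], [-0.005, -0.021, -1.0]]
ft_force: [-22.0, -0.9, 8.7]
gripper_width: 0.243
finger_force: 10.9
```

Run:
```python
from h import *
go([.591,.375,.275],-2.8)
snap('side','s5');snap('wrist','w5')
s=cv2.imread('pics/s5.png')[40:140,280:413];w=cv2.imread('pics/w5.png')
cv2.imwrite('pics/c4.png',np.vstack([cv2.resize(s,(400,300),interpolation=2),cv2.resize(w,(400,250))]))
```

```text
t 9.5 tcp [0.5487 0.3786 0.2335] yaw -2.3 q7 -55.0 delta [ -2.1  41.5 -42.4] spin 0.009 F [-22.   -0.9   8.7] w 0.243 10.872494626091793
```

View pics/c4.png

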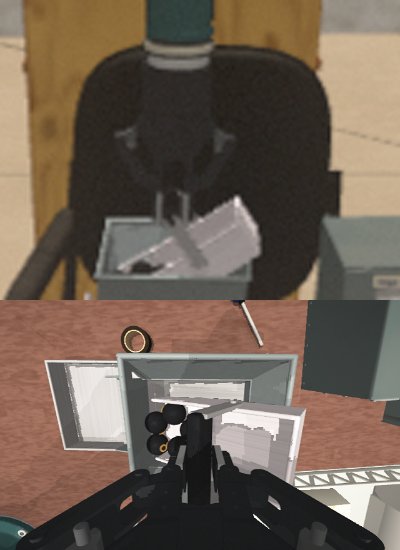

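Request:
{"fn": "arm_command", "kwargs": {
  "deltas": [
    [0, 1, 0, 0, -0.52],
    [0, 3, 1, 0, -0.51],
    [0, 5, 2, 0, -0.5],
    [0, 6, 3, 0, -0.5],
    [0, 7, 4, 0, -0.5]
  ],
  "force": 20
}}

```text
clock: 10.1
ee_pos: [0.5475, 0.379, 0.2286]
ee_rot: [[0.036, 0.999, -0.036], [0.999, -0.037, -0.008], [-0.01, -0.035, -0.999]]
ft_force: [-34.8, -2.4, 15.4]
gripper_width: 0.249
finger_force: 17.7
```

Request:
{"fn": "arm_command", "kwargs": {
  "deltas": [
    [0, 1, 1, 0, -0.5],
    [0, 2, 2, 0, -0.5],
    [0, 2, 2, 0, -0.5],
    [0, 2, 2, 0, -0.5],
    [0, 2, 2, 0, -0.5]
  ]
}}

```text
clock: 10.6
ee_pos: [0.5465, 0.3791, 0.2265]
ee_rot: [[0.035, 0.999, -0.04], [0.999, -0.035, -0.01], [-0.011, -0.04, -0.999]]
ft_force: [-37.8, -3.3, 16.3]
gripper_width: 0.251
finger_force: 19.1
```

Run:
```python
from h import *
go([.591,.375,.275],-2.8)
snap('side','s6');snap('wrist','w6')
s=cv2.imread('pics/s6.png')[40:140,280:413];w=cv2.imread('pics/w6.png')[50:250,120:440]
cv2.imwrite('pics/c5.png',np.vstack([cv2.resize(s,(400,300),interpolation=2),cv2.resize(w,(400,250),interpolation=2)]))
```

```text
t 10.6 tcp [0.5465 0.3791 0.2265] yaw -2.0 q7 -54.0 delta [ -3.1  42.6 -50.2] spin 0.014 F [-37.8  -3.3  16.3] w 0.251 19.10039931535721
```

View pics/c5.png

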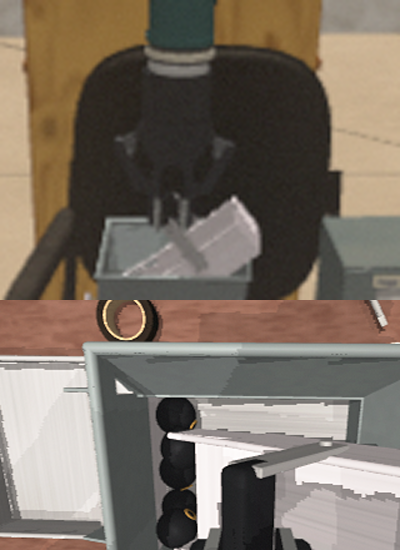

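All five knobs lie in a row at the gate, at crop px (178,415–525). I grip harder and lift the pan out.

Request:
{"fn": "arm_command", "kwargs": {
  "deltas": [
    [0, -2, -3, 0, -1],
    [0, -4, -6, 0, -1],
    [0, -6, -9, 0, -1],
    [0, -7, -12, 0, -1],
    [0, -7, -15, 0, -1]
  ],
  "force": 60
}}

```text
clock: 11.2
ee_pos: [0.5644, 0.3758, 0.2433]
ee_rot: [[0.046, 0.999, 0.001], [0.999, -0.046, -0.0], [-0.0, 0.001, -1.0]]
ft_force: [-0.8, -1.1, -2.2]
gripper_width: 0.223
finger_force: 61.7
```

Request:
{"fn": "arm_command", "kwargs": {
  "deltas": [
    [0, 0, -10, 0, -1],
    [0, 0, -25, 0, -1],
    [0, 0, -45, 0, -1],
    [0, 0, -65, 0, -1],
    [0, 0, -85, 0, -1]
  ]
}}

```text
clock: 11.7
ee_pos: [0.5644, 0.3763, 0.3307]
ee_rot: [[0.046, 0.999, 0.002], [0.999, -0.046, 0.001], [0.001, 0.002, -1.0]]
ft_force: [0.3, 0.3, -2.3]
gripper_width: 0.212
finger_force: 61.6
```

Run:
```python
from h import *
go([.62,-.25,.33],-2.8)
snap('side','s7');snap('wrist','w7')
s=cv2.imread('pics/s7.png')[10:145,260:440];w=cv2.imread('pics/w7.png')[50:300,120:520]
cv2.imwrite('pics/c6.png',np.vstack([cv2.resize(s,(400,300),interpolation=2),cv2.resize(w,(400,250),interpolation=2)]))
```

```text
t 11.7 tcp [0.5644 0.3763 0.3307] yaw -2.6 q7 -52.0 delta [-6.231e+02  8.430e+01  1.000e-01] spin 0.003 F [ 0.3  0.3 -2.3] w 0.212 61.62208378314972
```

View pics/c6.png

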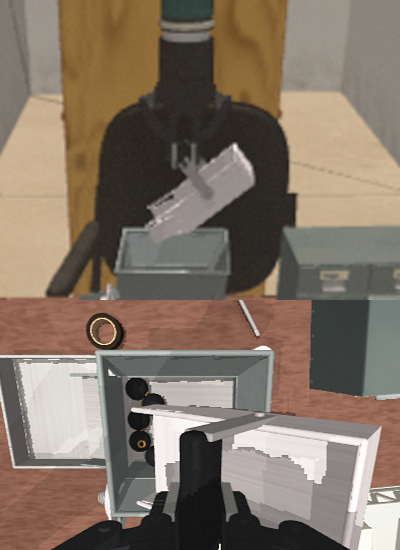

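The pan is out and the load has dropped to 2.3 N, so it is empty; the five knobs are at the gate (crop px (136–152, 388–455)). I carry the pan back to a spot 35 mm clear of its old place, away from the mug. The picture budget is used up, so I go by numbers from here.

Request:
{"fn": "arm_command", "kwargs": {
  "deltas": [
    [-20, 3, -10, 0, -1],
    [-55, 9, -10, 0.02, -1],
    [-100, 16, -10, 0.03, -1],
    [-145, 23, -10, 0.05, -1],
    [-190, 30, -10, 0.06, -1]
  ]
}}

```text
clock: 12.3
ee_pos: [0.5849, 0.1831, 0.338]
ee_rot: [[0.105, 0.994, -0.0], [0.994, -0.105, -0.0], [-0.0, -0.0, -1.0]]
ft_force: [0.5, 0.3, -2.0]
gripper_width: 0.218
finger_force: 61.7
```

Request:
{"fn": "arm_command", "kwargs": {
  "deltas": [
    [-45, 7, 0, 0.01, -1],
    [-90, 14, 0, 0.03, -1],
    [-135, 20, 0, 0.05, -1],
    [-180, 27, 0, 0.05, -1],
    [-225, 34, 0, 0.05, -1]
  ]
}}

```text
clock: 12.8
ee_pos: [0.5948, -0.0442, 0.3382]
ee_rot: [[0.155, 0.988, -0.0], [0.988, -0.155, -0.0], [-0.0, -0.0, -1.0]]
ft_force: [0.9, -0.2, -2.2]
gripper_width: 0.219
finger_force: 61.7
```

Request:
{"fn": "arm_command", "kwargs": {
  "deltas": [
    [-45, 3, 0, 0, -1],
    [-90, 6, 0, 0, -1],
    [-135, 9, 0, 0, -1],
    [-180, 12, 0, 0, -1],
    [-215, 14, 0, 0, -1]
  ]
}}

```text
clock: 13.3
ee_pos: [0.5745, -0.2608, 0.338]
ee_rot: [[0.158, 0.988, -0.001], [0.988, -0.158, -0.002], [-0.002, -0.001, -1.0]]
ft_force: [-0.5, -0.6, -2.2]
gripper_width: 0.217
finger_force: 61.7
```

Run:
```python
from h import *
go([.64,-.317,.14],-9)
```

```text
t 13.3 tcp [ 0.5745 -0.2608  0.338 ] yaw -9.1 q7 4.0 delta [-44.9  73.6 198. ] spin -0.001 F [-0.5 -0.6 -2.2] w 0.217 61.66898399591446
```

Request:
{"fn": "arm_command", "kwargs": {
  "deltas": [
    [-20, 37, 20, 0, -1],
    [-40, 74, 40, 0, -1],
    [-40, 74, 90, 0, -1],
    [-40, 74, 140, 0, -1],
    [-40, 74, 180, 0, -1]
  ]
}}

```text
clock: 13.8
ee_pos: [0.6413, -0.3078, 0.1548]
ee_rot: [[0.155, 0.988, -0.003], [0.988, -0.155, 0.001], [0.001, -0.003, -1.0]]
ft_force: [-0.7, 0.0, -1.9]
gripper_width: 0.213
finger_force: 61.7
```

Request:
{"fn": "arm_command", "kwargs": {
  "deltas": [
    [0, 0, 10, 0, -1],
    [0, 0, 15, 0, -1],
    [0, 0, 20, 0, -1],
    [0, 0, 25, 0, -1],
    [0, 0, 30, 0, -1]
  ]
}}

```text
clock: 14.3
ee_pos: [0.6441, -0.3081, 0.1304]
ee_rot: [[0.154, 0.988, 0.004], [0.988, -0.154, -0.002], [-0.001, 0.004, -1.0]]
ft_force: [-0.2, 0.5, -1.5]
gripper_width: 0.214
finger_force: 61.8
```

Request:
{"fn": "arm_command", "kwargs": {
  "deltas": [
    [0, 0, 4, 0, -0.62],
    [0, 0, 9, 0, -0.62],
    [0, 0, 14, 0, -0.62],
    [0, 0, 18, 0, -0.62],
    [0, 0, 22, 0, -0.62]
  ],
  "force": 20
}}

```text
clock: 14.8
ee_pos: [0.646, -0.3081, 0.1081]
ee_rot: [[0.154, 0.988, 0.007], [0.988, -0.154, -0.002], [-0.001, 0.007, -1.0]]
ft_force: [3.3, -0.3, 3.5]
gripper_width: 0.215
finger_force: 48.2
```

Request:
{"fn": "arm_command", "kwargs": {
  "deltas": [
    [0, 0, 3, 0, -0.62],
    [0, 0, 6, 0, -0.62],
    [0, 0, 9, 0, -0.62],
    [0, 0, 11, 0, -0.62],
    [0, 0, 13, 0, -0.62]
  ]
}}

```text
clock: 15.3
ee_pos: [0.6411, -0.3074, 0.0926]
ee_rot: [[0.155, 0.988, -0.003], [0.988, -0.155, 0.001], [0.0, -0.003, -1.0]]
ft_force: [-1.1, -0.6, -0.5]
gripper_width: 0.192
finger_force: 0.8
```

Request:
{"fn": "arm_command", "kwargs": {
  "deltas": [
    [0, 0, 2, 0, -0.6],
    [0, 0, 4, 0, -0.6],
    [0, 0, 6, 0, -0.6],
    [0, 0, 8, 0, -0.6],
    [0, 0, 8, 0, -0.6]
  ]
}}

```text
clock: 15.8
ee_pos: [0.6426, -0.3076, 0.085]
ee_rot: [[0.154, 0.988, -0.0], [0.988, -0.154, 0.0], [0.0, -0.0, -1.0]]
ft_force: [-0.1, -0.0, 0.4]
gripper_width: 0.201
finger_force: 0.4
```

Request:
{"fn": "arm_command", "kwargs": {
  "deltas": [
    [0, 0, 0, 0, -0.3],
    [0, 0, 0, 0, 0.2],
    [0, 0, 0, 0, 0.6],
    [0, 0, -5, 0, 0.6],
    [0, 0, -20, 0, 0.6]
  ]
}}

```text
clock: 16.3
ee_pos: [0.6417, -0.3072, 0.1047]
ee_rot: [[0.154, 0.988, -0.003], [0.988, -0.154, 0.001], [0.001, -0.003, -1.0]]
ft_force: [0.2, -0.3, 0.1]
gripper_width: 0.799
finger_force: 0.0
```

Request:
{"fn": "arm_command", "kwargs": {
  "deltas": [
    [0, 0, -40, 0, 0.6],
    [0, 0, -80, 0, 0.6],
    [0, 0, -120, 0, 0.6],
    [0, 0, -120, 0, 0.6],
    [0, 0, -120, 0, 0.6]
  ]
}}

```text
clock: 16.8
ee_pos: [0.6437, -0.3079, 0.2283]
ee_rot: [[0.154, 0.988, 0.004], [0.988, -0.154, -0.002], [-0.001, 0.004, -1.0]]
ft_force: [0.3, 1.0, 0.1]
gripper_width: 0.799
finger_force: 0.0
```

Run:
```python
from h import *
go([.445,.214,.30],-9)
c=snap('wrist','w8');snap('side','s8')
for f,R in(('w8',(200,90,440,240)),('s8',(300,240,430,370))):
    i=cv2.imread(f'pics/{f}.png');g=cv2.cvtColor(i,cv2.COLOR_BGR2HSV);x0,y0,x1,y1=R
    for nm,m in(('dark',g[...,2]<60),('white',(g[...,1]<45)&(g[...,2]>140))):
        m=m[y0:y1,x0:x1].astype(np.uint8)
        n,_,st,ce=cv2.connectedComponentsWithStats(m)
        for s,q in zip(st[1:],ce[1:]):
            if s[4]>120: print(f,nm,s[0]+x0,s[1]+y0,s[2],s[3],s[4],q+[x0,y0])
print('exp bar upright wrist',proj('w8',[.6425,-.3076,.096]),'side',proj('s8',[.6425,-.3076,.096]))
y=np.radians(-9);Rz=np.array([[np.cos(y),-np.sin(y)],[np.sin(y),np.cos(y)]])
for nm,l in dict(rearL=(57,42,.042),rearR=(57,-42,.042),lipL=(-103,42,.067),lipR=(-103,-42,.067),barL=(0,40,.096),barR=(0,-40,.096)).items():
    p=np.r_[Rz@(np.array(l[:2])/1000)+[.6425,-.311],l[2]];print(nm,np.round(proj('w8',p)),np.round(proj('s8',p)))
```

```text
t 16.8 tcp [ 0.6437 -0.3079  0.2283] yaw -8.9 q7 4.0 delta [ 484.9 -276.6  -73.4] spin 0.002 F [0.3 1.  0.1] w 0.799 0.0
w8 dark 310 146 12 89 1039 [315.49759384 190.31568816]
w8 dark 200 178 15 15 130 [206.37692308 185.63846154]
w8 white 223 145 88 64 4441 [269.12564738 173.43999099]
w8 white 321 146 48 76 2380 [342.61932773 174.76554622]
w8 white 230 214 79 3 172 [267.4127907  214.77325581]
s8 white 313 240 117 48 4273 [366.94640768 265.30283173]
s8 white 300 290 15 60 634 [306.80599369 320.35015773]
s8 white 333 294 82 56 3126 [374.61580294 321.13659629]
exp bar upright wrist (np.float64(316.4169762010331), np.float64(193.61479502967853)) side (np.float64(388.5375121381354), np.float64(297.93138652076607))
rearL [368. 148.] [414. 306.]
rearR [365. 219.] [415. 338.]
lipL [217. 150.] [340. 288.]
lipR [224. 226.] [335. 318.]
barL [317. 155.] [389. 285.]
barR [317. 235.] [388. 315.]
```

The pan stands upright; its bar and walls project where expected. Next is the dial pad.

Request:
{"fn": "arm_command", "kwargs": {
  "deltas": [
    [40, -23, -15, -0.02, 0],
    [82, -47, -30, -0.04, -1],
    [124, -71, -45, -0.06, -1],
    [166, -95, -60, -0.08, -1],
    [208, -119, -73, -0.1, -1]
  ],
  "force": 60
}}

```text
clock: 17.4
ee_pos: [0.5562, -0.0839, 0.297]
ee_rot: [[0.054, 0.999, -0.003], [0.999, -0.054, 0.0], [0.0, -0.003, -1.0]]
ft_force: [0.8, 0.4, 0.8]
gripper_width: 0.005
finger_force: 0.0
```

Request:
{"fn": "arm_command", "kwargs": {
  "deltas": [
    [42, -20, 0, 0, -1],
    [84, -40, 0, 0, -1],
    [126, -60, 0, 0, -1],
    [168, -80, 0, 0, -1],
    [210, -100, 0, 0, -1]
  ]
}}

```text
clock: 17.9
ee_pos: [0.4677, 0.1307, 0.2967]
ee_rot: [[0.055, 0.998, -0.003], [0.998, -0.055, -0.001], [-0.001, -0.003, -1.0]]
ft_force: [-0.4, 0.3, 0.1]
gripper_width: 0.003
finger_force: 0.0
```

Run:
```python
from h import *
go([.445,.214,.30],-2.8)
```

```text
t 17.9 tcp [0.4677 0.1307 0.2967] yaw -3.2 q7 -33.0 delta [ 81.9 -27.3  -3.3] spin -0.006 F [-0.4  0.3  0.1] w 0.003 0.0
```

Request:
{"fn": "arm_command", "kwargs": {
  "deltas": [
    [20, -8, 0, 0, -1],
    [40, -17, 0, 0, -1],
    [40, -22, 0, 0, -1],
    [40, -22, 0, 0, -1],
    [40, -22, 0, 0, -1]
  ]
}}

```text
clock: 18.4
ee_pos: [0.4498, 0.1692, 0.2972]
ee_rot: [[0.057, 0.998, -0.001], [0.998, -0.057, -0.001], [-0.001, -0.001, -1.0]]
ft_force: [-0.0, -0.3, -0.3]
gripper_width: -0.0
finger_force: 0.0
```

Run:
```python
from h import *
go([.445,.214,.30],-2.8)
snap('wrist','w9');snap('side','s9')
print(proj('w9',[.445,.214,.165]),proj('s9',[.445,.214,.165]))
for f,R in(('w9',None),('s9',None),('top1',None)):
    u,v=[int(t) for t in proj(f,[.445,.214,.165])];r=60 if f=='w9' else 14
    g=cv2.cvtColor(cv2.imread(f'pics/{f}.png'),cv2.COLOR_BGR2GRAY)
    y0,x0=max(v-r,0),max(u-r,0)
    for th in (35,50,65):
        m=(g[y0:v+r,x0:u+r]<th).astype(np.uint8);n,_,st,ce=cv2.connectedComponentsWithStats(m)
        for s,q in zip(st[1:],ce[1:]):
            if s[4]>(100 if r>20 else 12): print(f,th,s[0]+x0,s[1]+y0,s[2],s[3],s[4],np.round(q+[x0,y0],1), atz(f,*(q+[x0,y0]),.165).round(4))
```

```text
t 18.4 tcp [0.4498 0.1692 0.2972] yaw -3.3 q7 -38.0 delta [44.5 -7.4 -2.9] spin -0.008 F [-0.  -0.3 -0.3] w -0.0 0.0
(np.float64(310.40470163293173), np.float64(146.8833086935711)) (np.float64(302.98645518788135), np.float64(151.32438456776396))
w9 50 297 128 33 35 1098 [312.6 145.1] [0.4471 0.2155 0.165 ]
w9 65 324 86 24 41 679 [335.8 101.9] [0.47   0.2519 0.165 ]
w9 65 351 86 19 7 112 [360.8  88.6] [0.4922 0.2616 0.165 ]
w9 65 297 128 34 35 1125 [312.7 145.2] [0.4472 0.2154 0.165 ]
s9 50 288 137 6 6 15 [290.4 139.7] [0.3998 0.2982 0.165 ]
s9 65 288 137 6 6 27 [290.2 139.3] [0.3988 0.3019 0.165 ]
s9 65 301 137 4 5 17 [302.5 138.6] [0.4386 0.3064 0.165 ]
```

Request:
{"fn": "arm_command", "kwargs": {
  "deltas": [
    [20, -2, 20, 0, -1],
    [41, -5, 50, 0, -1],
    [41, -5, 80, 0, -1],
    [41, -5, 95, 0, -1],
    [41, -5, 100, 0, -1]
  ]
}}

```text
clock: 19.0
ee_pos: [0.4466, 0.2106, 0.196]
ee_rot: [[0.056, 0.998, -0.003], [0.998, -0.056, -0.002], [-0.002, -0.003, -1.0]]
ft_force: [-0.4, -0.4, -0.4]
gripper_width: 0.002
finger_force: 0.0
```

```bash
python3 -c "
from h import *
go([.447,.2105,.106],-2.8)"
```

```text
t 19.0 tcp [0.4466 0.2106 0.196 ] yaw -3.2 q7 -50.0 delta [ 0.2  0.7 90. ] spin -0.007 F [-0.4 -0.4 -0.4] w 0.002 0.0
```

Request:
{"fn": "arm_command", "kwargs": {
  "deltas": [
    [0, 0, 10, 0, -1],
    [0, 0, 20, 0, -1],
    [0, 0, 30, 0, -1],
    [0, 0, 40, 0, -1],
    [0, 0, 50, 0, -1]
  ]
}}

```text
clock: 19.5
ee_pos: [0.448, 0.2091, 0.1481]
ee_rot: [[0.057, 0.998, 0.001], [0.998, -0.057, -0.005], [-0.005, 0.001, -1.0]]
ft_force: [0.9, -6.0, 7.1]
gripper_width: 0.004
finger_force: 3.5
```

Request:
{"fn": "arm_command", "kwargs": {
  "deltas": [
    [0, 0, 8, 0, -1],
    [0, 0, 16, 0, -1],
    [0, 0, 24, 0, -1],
    [0, 0, 32, 0, -1],
    [0, 0, 37, 0, -1]
  ]
}}

```text
clock: 20.0
ee_pos: [0.4484, 0.213, 0.1129]
ee_rot: [[0.055, 0.998, 0.003], [0.998, -0.055, 0.001], [0.001, 0.003, -1.0]]
ft_force: [-8.2, -3.9, 55.3]
gripper_width: -0.001
finger_force: 26.3
```

Request:
{"fn": "arm_command", "kwargs": {
  "deltas": [
    [0, 0, -1, 0, -1],
    [0, 0, -2, 0, -1],
    [0, 0, -2, 0, -1],
    [0, 0, -2, 0, -1],
    [0, 0, -2, 0, -1]
  ]
}}

```text
clock: 20.5
ee_pos: [0.4482, 0.2127, 0.1147]
ee_rot: [[0.055, 0.998, 0.003], [0.998, -0.055, 0.001], [0.001, 0.003, -1.0]]
ft_force: [-1.9, -0.9, 16.2]
gripper_width: -0.0
finger_force: 7.6
```

Run:
```python
from h import *
go([.447,.2105,.106],-2.8)
snap('side','s10');snap('top','t10');snap('wrist','w10')
# dark knobs in tray: tray centre from feeder frame
tr=np.mean([atz('top1',193,265,.042),atz('top1',242,267,.042)],0)+[.075,-.003,0]
print('tray c',tr)
for f in('s10','t10','w10'):
    u,v=[int(t) for t in proj(f,[tr[0],tr[1],.015])];print(f,u,v)
    g=cv2.cvtColor(cv2.imread(f'pics/{f}.png'),cv2.COLOR_BGR2GRAY);r=100 if f=='w10' else 38
    y0,x0=max(v-r,0),max(u-r,0);m=(g[y0:v+r,x0:u+r]<55).astype(np.uint8)
    n,_,st,ce=cv2.connectedComponentsWithStats(m)
    for s,q in zip(st[1:],ce[1:]):
        if s[4]>10: print(f,s+[x0,y0,0,0,0],atz(f,*(q+[x0,y0]),.018).round(3))
```

```text
t 20.5 tcp [0.4482 0.2127 0.1147] yaw -3.2 q7 -56.0 delta [-2.3 -1.1  8.7] spin -0.006 F [-1.9 -0.9 16.2] w -0.0 7.554123178124428
tray c [0.34688633 0.38837159 0.042     ]
s10 279 167
s10 [285 129  32  47 708] [0.423 0.574 0.018]
s10 [265 156   7   4  14] [0.294 0.461 0.018]
s10 [265 160   7  10  35] [0.302 0.41  0.018]
t10 221 244
t10 [198 256  16   7  47] [0.296 0.436 0.018]
t10 [223 258   8   6  21] [0.291 0.363 0.018]
t10 [234 258   5   7  24] [0.288 0.332 0.018]
w10 155 -32
w10 [  55    0   53   34 1426] [0.291 0.362 0.018]
w10 [  65   42   52   26 1051] [0.288 0.335 0.018]
```

Request:
{"fn": "arm_command", "kwargs": {
  "deltas": [
    [0, 0, 0, 0, -1],
    [0, 0, 0, 0, -1],
    [0, 0, 0, 0, -1],
    [0, 0, 0, 0, -1],
    [0, 0, 0, 0, -1]
  ]
}}

```text
clock: 21.15
ee_pos: [0.4483, 0.2128, 0.1147]
ee_rot: [[0.055, 0.998, 0.003], [0.998, -0.055, 0.001], [0.001, 0.003, -1.0]]
ft_force: [-1.7, -2.2, 16.1]
gripper_width: -0.003
finger_force: 7.6
```

Run:
```python
from h import *
go([.447,.2105,.106],-2.8)
snap('top','t11');snap('side','s11')
for f,(x0,x1,y0,y1) in dict(t11=(188,250,150,270),s11=(250,315,140,185)).items():
    g=cv2.cvtColor(cv2.imread(f'pics/{f}.png'),cv2.COLOR_BGR2GRAY)[y0:y1,x0:x1]
    step=2 if f[0]=='t' else 1
    print(f)
    for r in g[::step]: print(''.join('#' if p<45 else '+' if p<75 else '-' if p<110 else ' ' for p in r))
```

```text
t 21.15 tcp [0.4483 0.2128 0.1147] yaw -3.2 q7 -56.0 delta [-2.3 -1.2  8.7] spin -0.006 F [-1.7 -2.2 16.1] w -0.003 7.561410069465637
t11
-----------------------------  ------------                   
----------------------------- --------------                  
                                                              
 ---- ------- -----   --  --------------- -                   
 ------        -  -      --  - -  -- -------  ---             
 ------- - - -     -        -  -  - -   ---  -  -  -----------
----------    - ---   - -- --  -    -  ---  -   -  ---+-------
------------                -           -    - --  -----------
--------------+-------------------------- ----  -  -----------
------------++-                                --  -----------
---------- -++-                                 -  --      ---
---------- -++-                                 - -++--    ---
---------- -++-                                   -+++---  ---
------------++-                                -  -+-----  ---
------------++-                                -  -++---- ----
-----------+++-  
[... 5087 characters left out ...]
 --   -      -  ------------++++++++++------
      ------  ---- -- -  -           ------------++++++++++------
    - -----  - ----- -               - -----------+++++++++------
    ----       -----    -  --       --------------++-------------
 --------- - ----- -- -    -         -------------+-    ---------
  ----   - -- ---    -     -        --------------+     ---------
  ----   --------                    - -----------+--------------
 ----------------      ---     --- -     --  -----++-------------
----  --------------------------------------------+----------    
--      -                   ---------------+-----------------    
--     --       - --      - - -------------------------------
```

The hopper trough is clear, and five knobs (41 px ≈ 5 × 8.3 px) lie along the tray's front. The pad is held at its stop with 16 N, so I hand in.

```bash
python3 -c "
from workcell import robot
print(robot.close_job())"
```

```text
the job is handed in; nothing more can be done
None
```

I handed the job in at about 21 s of the 72 s allowed: all five knobs are in the tray, the empty pan stands upright 35 mm clear of its old spot, and the dial is held at its end stop with about 16 N; no verdict was returned.

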